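# Shim the film spindle and tighten its clamp nut

## Robot

A 7-joint arm with a two-finger parallel gripper is mounted at the origin on the work surface. World frame = base frame: x ahead of the robot, y to its left, z up, the work surface at z = 0. Lengths are in mm, angles in rad, forces in N, time in s.
With the tool pointing down it reaches from about 400 to 900 mm from the base axis. Payload 5.6 kg.
Tool frame: the origin (TCP) lies midway between the tips of the shut fingers; the grasp point (between the pads) lies 19 mm behind it; x points along the fingers, y is the direction in which the jaws open and shut, and the axes are right-handed (so a half turn about x gives the same grasp; the last joint's range is limited). The gripper opens to 92 mm and grips with 3 to 60 N. Pads are 20 mm wide; open, the fingers measure 128 mm over their backs; the gripper's body (75 mm by 189 mm) begins 69 mm behind the grasp point.
Start: joints at [1.289, 0.468, -0.012, 1.603, 0.006, 1.071, -0.056], TCP at [153.706, -631.572, 214.592] pointing down, gripper open.
Joint ranges: [-2.53, 2.53], [-0.31, 2.02], [-1.57, 1.55], [0.28, 2.44], [-1.29, 4.43], [0.15, 1.84], [-2.92, 2.92]. Speed limits (rad/s): [2.57, 2.57, 3.14, 3.14, 3.14, 3.14, 3.14].

## Interface

Orientations are given as a rotation vector (axis times angle).
In Python, from cell import robot, grip, kin, viewer gives the robot as it stands. Calls block until the motion is done:
- robot.movep(position, orientation): joint-space move of the TCP to a pose.
- robot.servo_line(position, feed=150, rotation=None): straight line of the TCP; rotation=None keeps the orientation; feed is the mean speed in mm/s.
- robot.goto_joints(angles): joint-space move.
- grip(opening, newtons=None): opening from 0.0 (shut) to 1.0 (fully open); newtons is the grip in N (None keeps the last); returns when the fingers have stopped.
- robot.hold(seconds).
- kin.ik(position, orientation): joint angles nearest the present ones, or None.
- robot.observe(): the state.
- viewer.read_camera(name): name is "scene" or "top" or "wrist"; returns the picture (400x640x3 uint8, red, green, blue); there is no depth.
- viewer.camera_info(name): a dict with "camera_matrix" (3x3 intrinsics, pixels), "R" (3x3) and "t" (3): a world point X has camera coordinates R X + t. Camera axes: x right, y down, z forward; pixel columns grow to the right and rows downward; lengths in mm; the calibration is good to about 2 mm. A picture is of the moment at which its call begins: read the wrist's pose just before it. camera_info takes no time and is no camera call; for the wrist camera it gives the pose at the moment of the call.
A pose or a line that the arm cannot do raises robot.IKError and nothing moves.
- robot.job_done(): hands the job in, once; it reports no verdict.
Trained networks look in the newest picture that a camera, given by its name, has taken for a name from the list of things; names that differ only in an ending like _2 or _b are one class to them, and where a whole thing is asked for, a point or a joint stands for the part that bears it (a point fixed in the world has none). Each returns a list of dicts, best first, with "confidence" (0 to 1); they miss things now and then, are a little off and sometimes report something else, mostly with a low value. They report only what shows in the picture. A call takes as long as a camera call. They do not tell look-alikes from the thing itself.
- viewer.silhouettes(name, camera): "mask" (400x640 bool, what is visible of it).
- viewer.pinpoint(name, camera): "at" ([x, y, z] in mm, in the coordinates of the camera as it stood for that picture, good to about 4 mm: a listed point, or the origin of a listed thing).
The state is a dict: "t": time; "joints": joint angles; "joint_velocities": joint speeds; "joint_torque": joint torques, N m; "tcp_pos": TCP position; "tcp_rot": TCP orientation; "contact_force": force on the tool from outside, world axes, zero at the start; "wrist_torque": the same for the moment, N m; "grip_width": opening from 0.0 (shut) to 1.0 (fully open).
Only numpy, scipy, OpenCV 4.12 (cv2) and the standard library are available. Lean on these libraries where they do the work, as an engineer would, in place of code of your own. Each camera call takes 0.05 s, during which the arm holds its last target. There are 200 camera calls.

## Task

Get the repackaging machine's spindle unit ready: first slide every grey spacer ring on the counter down over the upright spindle until they lie stacked on its shoulder. Then fit the flat spanner on the hex clamp nut and tighten it clockwise until it comes up against its stop; the grey walls allow only a short swing, so lift the spanner off and reseat it for each stroke, and never turn the nut with the fingers. Finally lay the spanner flat on the cork mat again, and leave the bottles and the mug where they are.

Things in the scene. Friction and masses are not known exactly. Their poses are not given: they have to be found in the camera images.
- unit: fixed spindle unit: an aluminium deck 150 x 275 mm, 30 mm high, on the counter, carrying nut, walls and spindle. Origin on the nut's axis at counter level, z up; the deck spans x -70..80 and y -85..190 mm in its frame. The spanner's handle sticks out over the deck's -x edge, towards the robot; turned level with the unit's x axis it is mid-swing.
- nut_seat (a point): point on the nut's axis on the deck top, 30 mm above the counter, axes as the unit's. Two radial grey walls (10 mm thick, 30 mm high above the deck, 50 to 90 mm from the nut axis) stop the spanner about 0.8 rad of yaw either side of the unit's x direction; a curb 12 mm high stands at x = 57..67 mm behind the nut.
- clamp_nut (a joint): brass hex nut, 36 mm across flats, 20 mm high with its top 6 mm bevelled in by 3 mm all round, turning in place on the deck. Rad, growing clockwise from above (tightening) from 0 to a hard stop at 4.4, where its black stripe meets the deck's. At value v two flats lie along the direction -v from the unit's x axis (repeats every 60 degrees). Takes about 0.5 N m; stays where left.
- spindle_seat (a point): centre of the spindle's shoulder, 38 mm above the counter at (20, 150) mm in the unit's frame; the shoulder is 42 mm in diameter and 8 mm above the deck. From it the steel spindle, 22 mm in diameter with a coned tip, rises 64 mm.
- spanner: flat open spanner, 208 mm long, 0.22 kg. Origin under the jaw centre; x points from handle to jaw mouth, z up. Jaw 38 mm wide between faces along x from -23 (closed end) to +18 mm; head 62 mm wide, 12 thick; steel neck 14 wide; black grip 18 wide, 14 thick, x = -98 to -190 mm; flush underneath. Around the nut it rests on the deck, level by itself, with about 0.1 rad of play.
- spanner_grip (a point): place to hold the spanner: in the middle of its grip, 138 mm behind its origin, 7 mm above its underside
- mat: brown cork mat 270 (x) x 120 (y) x 3 mm fixed on the counter, origin at the centre of its underside; the spanner starts on it and belongs there
- spacer_a: grey plastic spacer ring, outer diameter 50 mm, bore 26 mm, 14 mm high; origin at the centre of its underside, z along the bore. May be absent.
- spacer_b: like spacer_a, 18 mm high. May be absent.
- spacer_c: like spacer_a, 22 mm high. May be absent.
- pill_bottle: amber jar, 48 mm diameter, 85 mm high, bystander beyond the unit; origin under its centre
- saline_bottle: white bottle, 60 mm diameter, 130 mm high, bystander beyond the unit; origin under its centre
- mug: white mug, 80 mm diameter, 90 mm high, bystander; origin under its centre
There are look-alikes about, which are no part of the job. Leave any green or purple look-alike of the spacer_b alone.

How it is judged (in metres and radians):
On the way, in this order (a step that is already met when the one before it is completed fails the run):
1. every spacer ring is down on the spindle (horizontal distance between each of spacer_a, spacer_b, spacer_c and spindle_seat below 0.005 m and z of spacer_a in the frame of spindle_seat between -0.004 and 0.044 m and angle between each of spacer_a, spacer_b, spacer_c's own z axis and vertical below 0.12 rad and z of spacer_b in the frame of spindle_seat between -0.004 and 0.044 m and z of spacer_c in the frame of spindle_seat between -0.004 and 0.044 m), for 0.2 s.
2. the spanner's jaws are down around the nut (horizontal distance between spanner and nut_seat below 0.01 m and z of spanner in the frame of nut_seat between -0.004 and 0.009 m), for 0.1 s.
3. the nut is tightened to its stop (value of joint clamp_nut above 4.3 rad), for 0.1 s.
At the end, for the whole second after the job is handed in: Every spacer present lies level around the spindle, centred within 5 mm and stacked on the shoulder (underside at most 44 mm above it); the nut is within 0.1 rad of its stop; the spanner lies flat and at rest on the mat, jaw centre and grip point both over the mat (all of step 1 and value of joint clamp_nut above 4.3 rad and x of spanner_grip in the frame of mat between -0.135 and 0.135 m and y of spanner_grip in the frame of mat between -0.06 and 0.06 m and x of spanner in the frame of mat between -0.135 and 0.135 m and y of spanner in the frame of mat between -0.06 and 0.06 m and z of spanner in the frame of mat below 0.012 m and angle between spanner's own z axis and vertical below 0.12 rad and linear speed of spanner below 0.02 m/s); the robot touches nothing.
It fails at once if the nut is pushed with the fingers (contact force between the fingers and clamp_nut above 3 N).
It fails at once if the pill bottle is moved more than 3 cm or knocked over (distance of pill_bottle from where it was at the start of the episode above 0.03 m or angle between pill_bottle's own z axis and vertical above 0.4 rad).
It fails at once if the saline bottle is moved more than 3 cm or knocked over (distance of saline_bottle from where it was at the start of the episode above 0.03 m or angle between saline_bottle's own z axis and vertical above 0.4 rad).
It fails at once if the mug is moved more than 3 cm or knocked over (distance of mug from where it was at the start of the episode above 0.03 m or angle between mug's own z axis and vertical above 0.4 rad).
Of spacer_a, spacer_b, spacer_c only 2 to 3 are there at a start; the rules pass over those that are not, and their reading is None.
At some moment in a run one of spacer_a, spacer_b, spacer_c, spanner may be knocked a few centimetres aside while the robot is not near it.
Once in a run the grip may slacken for a moment while it holds something.
It also fails if it takes over 210 s, if anything falls off the work surface, if the arm or the gripper's body presses on something with over 40 N, if the wrist force passes 120 N, or if a joint passes its speed limit or range.

## Working session

There is one attempt and no reset: what is moved stays moved. The work goes in short steps, each a Python script; the robot and the scene stay as the last script left them, time stands still between calls to the robot, and variables do not carry over. Pictures are saved under pics/ and viewed, about 12 in all and at most 16, crops included, and the job is handed in when it is done.

```bash
ls; mkdir -p pics; python3 - <<'E'
from cell import robot,viewer
import cv2,numpy as np
print(robot.observe())
for c in ["scene","top"]:
    im=viewer.read_camera(c); cv2.imwrite(f"pics/{c}0.png",im[:,:,::-1])
    i=viewer.camera_info(c);K,R,t=[np.array(i[k]) for k in("camera_matrix","R","t")]
    print(c,K.tolist(),(-R.T@t).round())
    for n in ["unit","nut_seat","spindle_seat","spanner","spanner_grip","mat","spacer_a","pill_bottle","saline_bottle","mug","clamp_nut"]:
        for d in viewer.pinpoint(n,c): 
            p=np.array(d["at"]);u=K@p
            print(n,round(d["confidence"],2),(R.T@(p-t)).round(1),(u[:2]/u[2]).round())
E
```

```text
pics
{'t': 0.0, 'joints': array([ 1.28899317,  0.46837728, -0.0115618 ,  1.60360426,  0.00599698,
        1.07136925, -0.05631082]), 'joint_velocities': array([-0.00012801, -0.00206462, -0.00012503, -0.00016324, -0.00142415,
       -0.00098024, -0.00074485]), 'joint_torque': array([ 2.55890473e-04, -5.20576072e+01, -1.25206381e-02, -2.43754363e+01,
       -5.66062646e-02,  1.72644085e-02,  1.48707022e-04]), 'tcp_pos': array([ 153.52584288, -631.02735547,  213.64826439]), 'tcp_rot': array([ 2.09510047,  0.25306059, -2.09581968]), 'contact_force': array([ 0.45011234,  0.1564576 , -0.76855315]), 'wrist_torque': array([ 0.01699883, -0.02966468,  0.0255151 ]), 'grip_width': 0.9964659952598272}
scene [[395.3147839787039, 0.0, 324.551696854846], [0.0, 395.3147839787039, 202.78633049779677], [0.0, 0.0, 1.0]] [1139.  453.  692.]
unit 0.7 [578.  -27.8   2.7] [310. 202.]
unit 0.59 [401.2 334.2   4.4] [474. 220.]
nut_seat 0.95 [581.  -28.   31.3] [309. 194.]
spindle_seat 0.64 [623.  117.   40.9] [347. 226.]
spanner 0.66 [ 609.5 -260.2    3.8] [237. 175.]
spanner_grip 0.79 [ 474.9 -296.9   10.5] [261. 145.]
mat 0.91 [ 532.5 -293.4    1.3] [248. 158.]
mat 0.31 [ 475.  -294.9   12.8] [261. 145.]
spacer_a 0.86 [401.7 336.6   0. ] [475. 222.]
spacer_a 0.73 [466.6 421.2   2.9] [501. 255.]
spacer_a 0.64 [545.9 374.3   6.6] [467. 267.]
spacer_a 0.63 [567.3 476.6  -1.7] [511. 301.]
pill_bottle 0.91 [ 784.8 -112.     1.3] [228. 237.]
saline_bottle 0.69 [805.6  20.7   3. ] [263. 269.]
saline_bottle 0.66 [545.5 376.1   3.8] [467. 268.]
mug 0.56 [689.  353.8   3.1] [428. 311.]Traceback (most recent call last):
  File "<stdin>", line 9, in <module>
ValueError: it knows: mat, mug, nut_seat, pill_bottle, saline_bottle, spacer, spanner, spanner_grip, spindle_seat, unit
```

```bash
python3 - <<'E'
from cell import robot,viewer
import cv2,numpy as np
for c in ["top"]:
    im=viewer.read_camera(c); cv2.imwrite(f"pics/{c}0.png",im[:,:,::-1])
    i=viewer.camera_info(c);K,R,t=[np.array(i[k]) for k in("camera_matrix","R","t")]
    print(c,K.tolist(),(-R.T@t).round(),R.round(2).tolist())
    for n in ["unit","nut_seat","spindle_seat","spanner","spanner_grip","mat","spacer_a","pill_bottle","saline_bottle","mug"]:
        for d in viewer.pinpoint(n,c): 
            p=np.array(d["at"]);u=K@p
            print(n,round(d["confidence"],2),(R.T@(p-t)).round(1),(u[:2]/u[2]).round())
E
```

```text
top [[441.3092592487504, 0.0, 324.53437771401883], [0.0, 441.3092592487504, 192.7586879545039], [0.0, 0.0, 1.0]] [ 459.   74. 1324.] [[-0.01, -1.0, -0.0], [-0.99, 0.01, -0.11], [0.11, -0.0, -0.99]]
unit 0.66 [ 5.828e+02 -2.830e+01 -5.000e-01] [358. 201.]
unit 0.18 [403.7 336.3   1.6] [236. 262.]
nut_seat 0.97 [580.9 -26.1  30.9] [358. 201.]
nut_seat 0.34 [ 786.2 -107.1   -1.8] [382. 135.]
spindle_seat 0.7 [618.5 111.9  36.9] [311. 188.]
spanner 0.76 [ 610.4 -259.9   -1. ] [434. 191.]
spanner 0.64 [ 476.6 -291.6   11.1] [448. 235.]
spanner_grip 0.62 [ 479.6 -292.3    9.5] [448. 234.]
mat 0.71 [584.7 -28.2   0.9] [358. 200.]
mat 0.7 [ 533.8 -285.8   -2.9] [444. 216.]
spacer_a 0.76 [407.3 337.4   4.5] [236. 261.]
spacer_a 0.74 [567.2 475.1   3.8] [190. 208.]
spacer_a 0.71 [684.7 346.7  -1.2] [234. 169.]
spacer_a 0.55 [549.9 374.7   1.7] [224. 213.]
spacer_a 0.45 [471.6 422.1   4.2] [208. 240.]
pill_bottle 0.84 [ 7.865e+02 -1.061e+02  3.000e-01] [382. 134.]
pill_bottle 0.63 [582.6 -28.2   5. ] [358. 201.]
saline_bottle 0.94 [802.   17.5  -1.5] [342. 130.]
mug 0.65 [ 6.848e+02  3.492e+02 -5.000e-01] [233. 169.]
```

View pics/scene0.png

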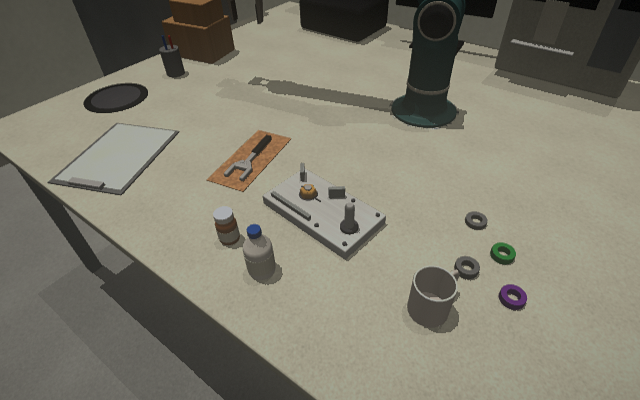

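View pics/top0.png

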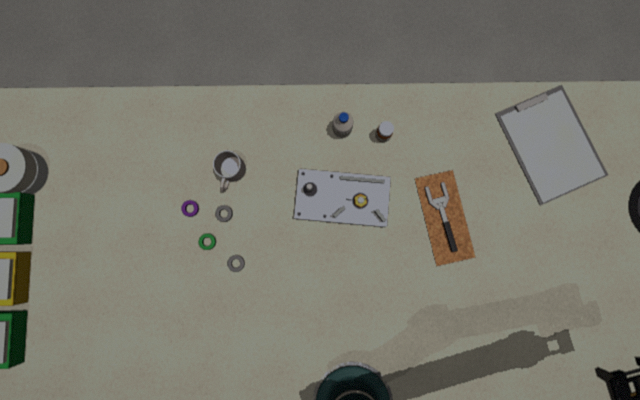

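Grey rings: scene (476,220) → (404,337) and (467,267) → (548,375). Green (503,253) and purple (513,296) are look-alikes. Only two grey rings show, so the third appears to be absent. I'll take closer wrist views next.

```bash
cat > h.py <<'E'
from cell import robot,grip,kin,viewer
import cv2,numpy as np
from scipy.spatial.transform import Rotation as Ro
def rot(a,tilt=0):
    "tool down, jaws opening along world yaw a"
    x=np.array([0,0,-1.]);y=np.array([np.cos(a),np.sin(a),0]);z=np.cross(x,y)
    return Ro.from_matrix(np.c_[x,y,z]).as_rotvec()
def up(a): # yaw variant nearest present wrist
    q=robot.observe()
    m=Ro.from_rotvec(q["tcp_rot"]).as_matrix()[:,1]; c=np.arctan2(m[1],m[0])
    return c+((a-c+np.pi/2)%np.pi-np.pi/2)
def cam(c):
    i=viewer.camera_info(c);return [np.array(i[k]) for k in("camera_matrix","R","t")]
def shot(c,name=None):
    k=cam(c);im=viewer.read_camera(c)
    if name: cv2.imwrite(f"pics/{name}.png",im[:,:,::-1])
    return im,k
def ray(k,uv,z):
    K,R,t=k;d=R.T@np.linalg.solve(K,[uv[0],uv[1],1]);o=-R.T@t
    return o+d*(z-o[2])/d[2]
def proj(k,X):
    K,R,t=k;p=K@(R@np.array(X,float)+t);return p[:2]/p[2]
def find(n,c,k,mn=.3):
    K,R,t=k;return [(round(d["confidence"],2),(R.T@(np.array(d["at"])-t)).round(1)) for d in viewer.pinpoint(n,c) if d["confidence"]>mn]
def st(): 
    o=robot.observe();print("t",round(o["t"],1),"tcp",o["tcp_pos"].round(1),"F",o["contact_force"].round(1),"T",o["wrist_torque"].round(2),"w",round(o["grip_width"]*92,1));return o
E
python3 - <<'E'
from h import *
k=cam("wrist");print("cam rel",(-k[1].T@k[2])-robot.observe()["tcp_pos"],k[1].round(2).tolist(),k[0][0,0])
robot.movep([590,30,330],rot(up(-1.71)));st()
im,k=shot("wrist","w_unit");print((-k[1].T@k[2]).round())
for n in["unit","nut_seat","spindle_seat"]:print(n,find(n,"wrist",k))
E
```

```text
cam rel [ 72.54696993  19.2793161  170.21440324] [[0.24, -0.97, -0.0], [-0.94, -0.23, 0.27], [-0.26, -0.06, -0.96]] 348.1235852523741
t 3.9 tcp [590.1  28.9 329.7] F [-1.2  0.4 -1. ] T [ 0.07  0.03 -0.04] w 92.4
[664.  20. 500.]
unit [(0.62, array([580.5, -34.4,   2.8]))]
nut_seat [(0.7, array([ 526.6, -291.5,   -1.7])), (0.65, array([579.4, -30.6,  31.9]))]
spindle_seat [(0.65, array([614.6, 116.6,  39.9]))]
```

View pics/w_unit.png

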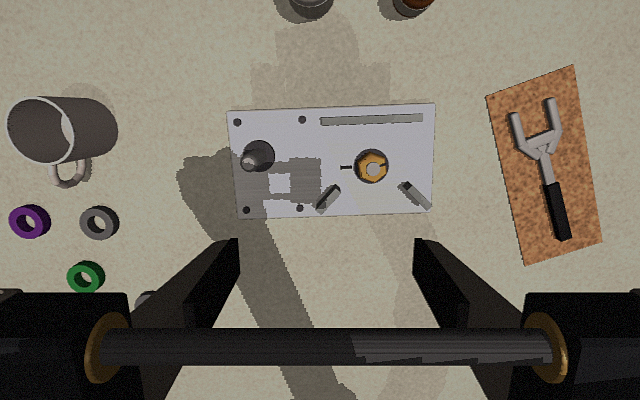

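The wrist view shows the deck with corners near (227,110), (435,103), (432,210) and (238,219), the nut at (371,166) and the spindle at (258,156). The ring by the mug is at (99,223). I'll fit the unit pose from the deck.

```bash
cat >> h.py <<'E'
def deck(im,k,dbg=False):
    "unit pose (x,y,yaw) from the deck-top outline"
    hsv=cv2.cvtColor(im,cv2.COLOR_RGB2HSV).astype(int)
    r,g,b=[im[:,:,i].astype(int) for i in range(3)]
    m=((b>=r-4)&(hsv[:,:,2]>60)).astype(np.uint8)
    m=cv2.morphologyEx(m,cv2.MORPH_OPEN,np.ones((5,5)))
    cs,_=cv2.findContours(m,cv2.RETR_EXTERNAL,cv2.CHAIN_APPROX_NONE)
    c=cv2.convexHull(max(cs,key=cv2.contourArea)).reshape(-1,2)
    P=np.array([ray(k,p,30)[:2] for p in c],np.float32)
    (cx,cy),(w,h),a=cv2.minAreaRect(P);a=np.radians(a)
    if w>h: a+=np.pi/2; w,h=h,w
    a=(a+np.pi/2)%np.pi-np.pi/2   # short side ~ unit x
    R=np.array([[np.cos(a),-np.sin(a)],[np.sin(a),np.cos(a)]])
    return np.r_[np.array([cx,cy])-R@[5,52.5],a],(w,h)
def U(pose,p):
    x,y,a=pose;return np.array([x+np.cos(a)*p[0]-np.sin(a)*p[1],y+np.sin(a)*p[0]+np.cos(a)*p[1]])
E
python3 - <<'E'
from h import *
k=cam("wrist");im=cv2.imread("pics/w_unit.png")[:,:,::-1]
p,s=deck(im,k);print(p.round(3),s,"spindle",U(p,[20,150]).round(1))
for q in[(227,110),(435,103),(432,210),(238,219)]:print(ray(k,q,30).round(1))
print("exp",[U(p,q).round(1).tolist() for q in[(80,190),(80,-85),(-70,-85),(-70,190)]])
# spindle axis: project
for z in(38,102):print(proj(k,[*U(p,[20,150]),z]).round(1))
print(proj(k,[*U(p,[0,0]),50]).round(1))
v=im[85:235,215:445];cv2.imwrite("pics/deckcrop.png",cv2.resize(v,None,fx=3.4,fy=3.4,interpolation=cv2.INTER_CUBIC)[:,:,::-1])
print(viewer.camera_info("top")["t"])
E
```

```text
[ 5.80664e+02 -2.96570e+01 -1.01000e-01] (145.4328155517578, 270.6656494140625) spindle [615.7 117.6]
[679.3 148.3  30. ]
[ 650.5 -120.7   30. ]
[ 506.2 -108.4   30. ]
[531.  164.7  30. ]
exp [[679.4, 151.3], [651.7, -122.3], [502.4, -107.2], [530.2, 166.4]]
[258.3 156. ]
[247.9 163.3]
[372.7 168.1]
[  79.54383387  603.9564866  1264.43525283]
```

View pics/deckcrop.png

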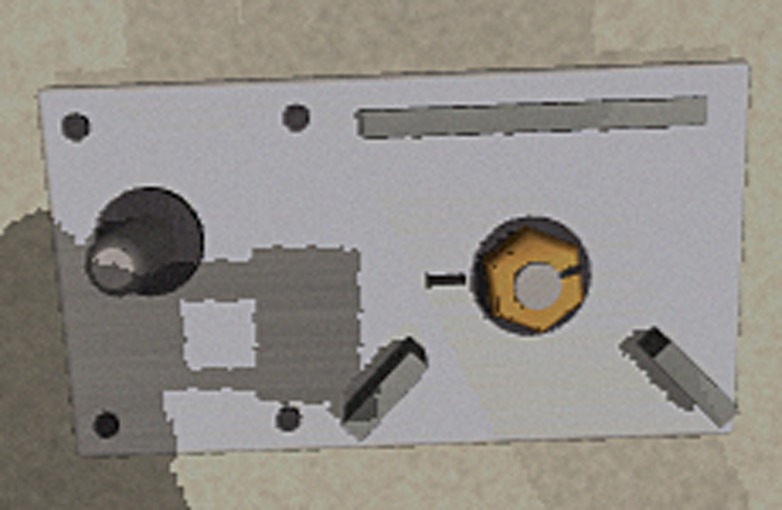

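```bash
cat >> h.py <<'E'
def ring_at(x,y,name=None):
    robot.movep([x,y,210],rot(up(-1.6)))
    im,k=shot("wrist",name)
    f=find("spacer_a","wrist",k);print(f)
    g=[p for c,p in f if np.hypot(p[0]-x,p[1]-y)<45]
    p=min(g,key=lambda p:np.hypot(p[0]-x,p[1]-y))
    uv=proj(k,p).astype(int);print("px",uv,im[max(0,uv[1]-14):uv[1]+14,uv[0]-14:uv[0]+14].reshape(-1,3).mean(0).round())
    return p[:2]
def fine(p,a,feed=60):
    "line move with the standing error taken out"
    p=np.array(p,float);robot.servo_line(p,feed,rot(a));robot.hold(.15)
    e=p-robot.observe()["tcp_pos"]
    if np.linalg.norm(e)>.4: robot.servo_line(p+e,20,rot(a));robot.hold(.1)
    return e
E
python3 - <<'E'
from h import *
p=ring_at(548,375,"ring2");print(p)
a=up(-1.6)
robot.movep([*p,60],rot(a));robot.servo_line([*p,3],60);grip(0.3,15);st()
robot.servo_line([*p,30],80);robot.servo_line([470,300,30],120);st();fine([470,300,4],a);grip(1.0);
b=up(a+1.55);robot.servo_line([470,300,40],100);robot.movep([470,300,40],rot(b));fine([470,300,3.5],b);grip(.3,20);st()
robot.servo_line([470,300,180],120);st()
shot("wrist","held")
E
```

```text
[(0.9, array([553. , 377.1,  -2.9])), (0.89, array([465. , 423.9,  -1.4])), (0.64, array([569.8, 475. ,   3.7])), (0.57, array([ 3.967e+02,  3.425e+02, -3.000e-01]))]
px [323 174] [81. 77. 71.]
[553.  377.1]
t 8.1 tcp [553.  376.9   3. ] F [ 0.2 -1.2  0.9] T [-0.2   0.02  0.02] w 48.7
t 9.6 tcp [470.6 300.6  30.1] F [-0.3  0.   0.1] T [ 0.   -0.03  0.07] w 49.1
t 14.8 tcp [469.7 299.8   3.1] F [0.1 0.2 0.7] T [-0.06 -0.01  0.02] w 49.8
t 16.4 tcp [469.7 299.7 179.3] F [-0.7  0.6 -0.9] T [-0.06 -0.1  -0.03] w 49.8
```

View pics/held.png

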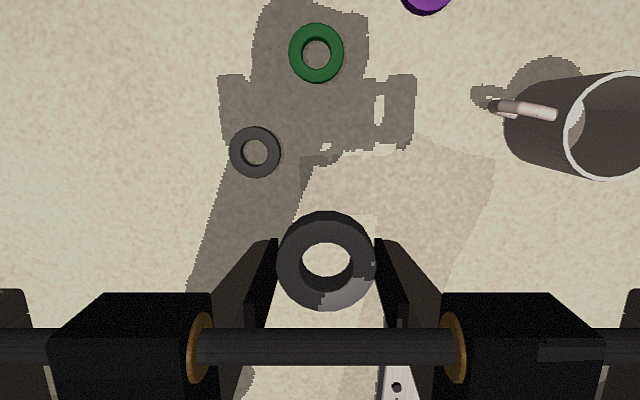

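```bash
cat >> h.py <<'E'
SP=np.array([615.7,117.6])
def thread(sp,a,zend):
    e=fine([*sp,130],a)
    for z in list(range(122,int(zend),-4))+[zend]:
        robot.servo_line(np.array([*sp,z])+e*[1,1,1],40);o=robot.observe();F=o["contact_force"]
        if z in(122,98,70) or np.abs(F).max()>5: print(z,F.round(1),(o["tcp_pos"]-[*sp,z]).round(1),o["grip_width"]*92)
        if np.abs(F).max()>15: print("STOP",z);return False
    return True
E
python3 - <<'E'
from h import *
k=cam("wrist")
for h in(14,18,22):print(h,proj(k,[469.7,299.7,176.2+h]).round(1),[proj(k,[469.7+dx,299.7+dy,176.2+h]).round(1).tolist() for dx,dy in((25,0),(-25,0),(0,25),(0,-25))])
a=up(0);robot.servo_line([470,300,180],50,rot(a))
robot.movep([*SP,160],rot(a));st();shot("wrist","pre1")
ok=thread(SP,a,43);st()
if ok:
    grip(.75);st();robot.servo_line([*SP,180],120);im,k=shot("wrist","post1");st();print(find("spacer_a","wrist",k))
E
```

```text
14 [326.7 267.3] [[376.7, 265.1], [276.8, 269.5], [324.2, 219.7], [329.0, 311.3]]
18 [326.7 270.9] [[377.9, 268.6], [275.7, 273.2], [324.1, 222.4], [329.1, 315.8]]
22 [326.7 274.7] [[379.1, 272.4], [274.5, 277.0], [324.1, 225.1], [329.1, 320.4]]
t 17.7 tcp [614.7 119.7 160.4] F [ 0.3  0.2 -0.2] T [-0.06 -0.04  0.01] w 50.0
122 [-0.7 -0.2 -0.7] [-0.5 -0.2 -0.9] 50.00085252807887
98 [-0.1 -0.  -0.7] [-0.4 -0.3 -0.7] 49.74692752034317
70 [-0.1 -1.3 -1.4] [-0.3 -0.2 -0.7] 49.79569297333767
t 24.2 tcp [615.5 117.5  42.4] F [ 1.7 -1.1 -2. ] T [-0.36 -0.33 -0.06] w 50.0
t 24.7 tcp [615.4 117.8  42.7] F [-0.1 -1.2 -0.7] T [-0.05 -0.09  0.02] w 69.1
t 26.0 tcp [615.3 117.4 179.1] F [0.2 0.4 0.5] T [-0.02 -0.12  0.  ] w 68.8
[(0.89, array([617.5, 119.3,  36.8]))]
```

Ring 1 threaded cleanly and reads at (617.5,119.3,36.8). Now the second ring, with one check picture at the end.

```bash
python3 - <<'E'
from h import *
robot.movep([450,320,230],rot(up(-1.6)))
p=ring_at(404,338,"ring3")
a=up(-1.6)
robot.movep([*p,60],rot(a));robot.servo_line([*p,3],60);grip(0.3,15);st()
q=[470,300]
robot.servo_line([*p,30],80);robot.servo_line([*q,30],120);fine([*q,4],a);grip(1.0)
b=up(a+1.55);robot.servo_line([*q,40],100);robot.movep([*q,40],rot(b));fine([*q,3.5],b);grip(.3,20);st()
robot.servo_line([*q,180],120);st()
a=up(0);robot.servo_line([*q,180],50,rot(a))
robot.movep([*SP,160],rot(a));st()
ok=thread(SP,a,65.5);st()
if ok:
    grip(.75);st();robot.servo_line([*SP,180],120);
    robot.movep([590,30,330],rot(up(-1.71)));im,k=shot("wrist","post2");st();print(find("spacer_a","wrist",k))
    v=im[60:300,100:630];cv2.imwrite("pics/post2c.png",cv2.resize(v,None,fx=1.5,fy=1.5)[:,:,::-1])
E
```

```text
[(0.9, array([398.7, 341.2,   2.1])), (0.55, array([465.5, 421.2,  -1.7]))]
px [328 174] [87. 82. 76.]
t 29.7 tcp [398.8 341.1   3.2] F [-0.1 -0.5  2.1] T [-0.19 -0.13 -0.03] w 48.8
t 36.4 tcp [469.9 299.8   3.1] F [ 1.5  0.3 -0.6] T [ 0.15 -0.08 -0.02] w 49.2
t 38.0 tcp [469.8 299.7 179.3] F [ 0.3  0.4 -0.4] T [ 0.16 -0.1   0.  ] w 49.6
t 39.2 tcp [614.7 119.3 160.4] F [ 0.2 -0.1  0.4] T [ 0.13 -0.04  0.04] w 49.7
122 [-0.2 -0.5 -0.6] [-0.4 -0.1 -0.9] 49.29113362213019
98 [-0.3 -0.3 -1.5] [-0.3 -0.2 -0.8] 49.74278946580729
70 [-0.1 -0.7 -2.3] [-0.3 -0.2 -0.8] 49.77008557696428
t 44.4 tcp [615.5 117.5  65.1] F [ 1.4 -0.7 -0.5] T [-0.16 -0.17 -0.03] w 49.5
t 44.9 tcp [615.4 117.7  65.1] F [ 0.4 -0.3 -0.1] T [ 0.09 -0.05  0.01] w 68.6
t 48.9 tcp [589.8  30.2 329.4] F [-0.3 -0.3 -0.3] T [ 0.07 -0.   -0.05] w 69.2
[(0.87, array([464.6, 423.1,  -0.8])), (0.77, array([571.8, 472.5,   3.5])), (0.66, array([617.4, 118.2,  35.3])), (0.63, array([612.2, 120.8,  56.1]))]
```

View pics/post2c.png

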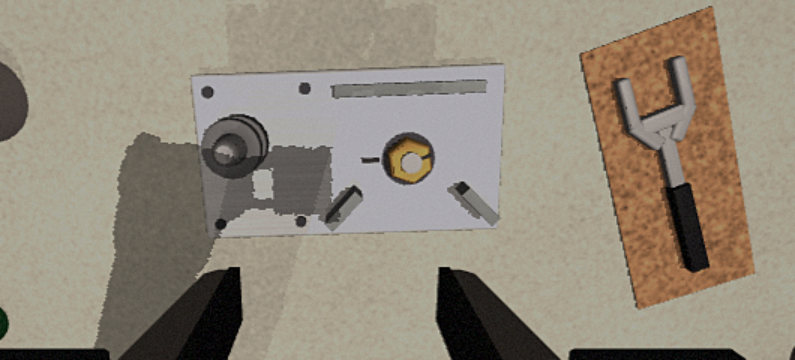

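Both rings are on the spindle: the second reads 56 mm high, and the bench's remaining rings are green and purple. Next I'll take close looks at the nut and the spanner.

```bash
cat >> h.py <<'E'
UN=np.array([580.7,-29.7,-.101])
def nut(name=None):
    im,k=shot("wrist",name)
    hsv=cv2.cvtColor(im,cv2.COLOR_RGB2HSV)
    m=((hsv[:,:,0]<32)&(hsv[:,:,0]>14)&(hsv[:,:,1]>140)&(hsv[:,:,2]>50)).astype(np.uint8)
    u=proj(k,[*UN[:2],45]).astype(int);w=np.zeros_like(m);cv2.circle(w,tuple(map(int,u)),60,1,-1);m&=w
    m=cv2.morphologyEx(m,cv2.MORPH_CLOSE,np.ones((5,5)))
    c=max(cv2.findContours(m,cv2.RETR_EXTERNAL,cv2.CHAIN_APPROX_NONE)[0],key=cv2.contourArea)
    P=np.array([ray(k,p[0],47)[:2] for p in cv2.convexHull(c)],np.float32)
    (cx,cy)=cv2.minAreaRect(P)[0];
    s=np.linspace(0,np.pi/3,240,endpoint=False)
    wd=[sum(np.ptp(P@[np.cos(t+j*np.pi/3),np.sin(t+j*np.pi/3)]) for j in range(3))/3 for t in s]
    n=s[int(np.argmin(wd))]            # normal of flats, world
    f=(n+np.pi/2-UN[2])%(np.pi/3)      # flat direction in unit frame mod 60deg
    print("nut centre",(cx,cy),"w",min(wd),max(wd),"flat dir",round(f,3),round(f-np.pi/3,3));return f,u,im
E
python3 - <<'E'
from h import *
grip(1.0)
robot.movep([515,-22,150],rot(up(-1.67)))
f,u,im=nut("nut0");p,s=deck(im,cam("wrist"));print(u,p,s)
c1=cv2.resize(im[u[1]-50:u[1]+50,u[0]-60:u[0]+60],None,fx=3,fy=3,interpolation=cv2.INTER_CUBIC)
robot.movep([500,-285,260],rot(up(-1.4)))
im,k=shot("wrist","span0")
for n in["spanner","spanner_grip","mat"]:print(n,find(n,"wrist",k))
out=np.zeros((400,760,3),np.uint8);out[:300,:360]=c1;out[:,360:]=im[:,120:520]
cv2.imwrite("pics/nutspan.png",out[:,:,::-1])
E
```

```text
nut centre (580.593505859375, -30.052215576171875) w 35.201341192572905 39.777217251357804 flat dir 0.136 -0.911
[329 121] [ 6.01790355e+02 -3.25971500e+01 -1.01759652e-01] (102.73100280761719, 270.00933837890625)
spanner []
spanner_grip [(0.86, array([ 478.5, -294. ,   14.1]))]
mat [(0.75, array([ 529.1, -288.5,    1.4]))]
```

View pics/nutspan.png

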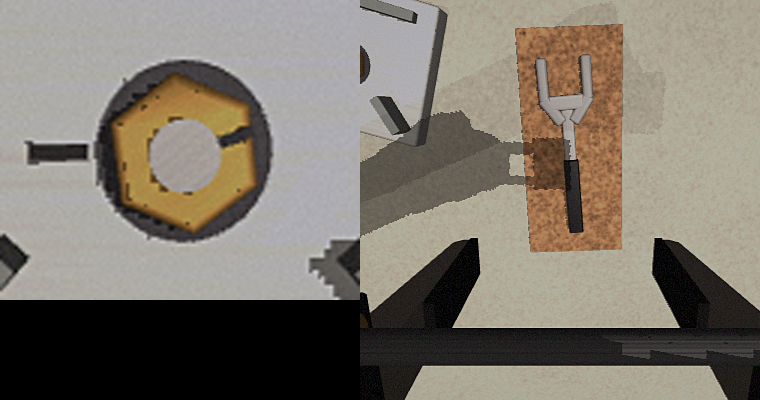

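The nut's flats run at +0.136 rad, so v≈0.91, and the stripe agrees. The spanner's mouth tips are at px (323,57) and its tail at (337,232). I'll convert these and test reachability for all strokes.

```bash
python3 - <<'E'
from h import *
k=cam("wrist")
T=ray(k,(323.5,57),15);B=ray(k,(337,232.5),17);G1=ray(k,(331,160),17)
d=(T-B)[:2];L=np.linalg.norm(d);s=np.arctan2(d[1],d[0]);print("len",L,"yaw",s,T,B,"grip front",np.linalg.norm((T-G1)[:2]),"exp 116")
e=d/L;mid=(T+B)[:2]/2; o=mid+e*86; print("origin",o,"grip",o-138*e,"g125",o-125*e)
C=[ray(k,q,3)[:2] for q in[(276,28),(382,24),(382,248),(291,251)]]
print("mat",np.round(C,1).tolist(),np.mean(C,0), [np.linalg.norm(C[i]-C[i-1]).round(1) for i in range(4)])
q0=robot.observe()["joints"]
for a in (s-np.pi/2,s+np.pi/2):
  j=kin.ik([*(o-125*e),5],rot(a));print("pick",None if j is None else np.round(j,2))
for sg in(-.8,-.4,0,.4,.7):
  w=UN[2]+sg;P=UN[:2]-125*np.array([np.cos(w),np.sin(w)])
  for sd in(-1,1):
    for z in(32,80):
      j=kin.ik([*P,z],rot(w+sd*np.pi/2));print(sg,sd,z,P.round(),None if j is None else np.round(j,2))
E
```

```text
len 205.92786401845814 yaw 0.2552290555726149 [ 627.03419673 -256.7941926    15.        ] [ 427.77726453 -308.78419309   17.        ] grip front 114.17931772346698 exp 116
origin [ 610.61980295 -261.07702649] grip [ 477.09024504 -295.91747948] g125 [ 489.66911644 -292.63540782]
mat [[649.0, -199.1], [673.4, -314.6], [411.8, -372.4], [386.7, -255.0]] [ 530.211489   -285.31095864] [np.float64(268.1), np.float64(118.0), np.float64(267.9), np.float64(120.1)]
pick [-0.11  0.78  0.79  1.96 -0.82  0.76 -0.14]
pick [ 1.14  0.87 -0.9   1.88  0.9   0.87  1.6 ]
-0.8 -1 32 [503.  68.] [-1.02  0.83  1.11  2.12 -1.02  0.89 -1.75]
-0.8 -1 80 [503.  68.] [-1.09  0.79  1.23  2.1  -0.95  0.98 -1.8 ]
-0.8 1 32 [503.  68.] [-0.62  0.56  0.52  2.09 -0.48  0.61  0.91]
-0.8 1 80 [503.  68.] [-0.69  0.47  0.6   2.08 -0.41  0.7   0.85]
-0.4 -1 32 [471.  30.] [-0.88  0.67  0.94  2.19 -0.86  0.72 -1.4 ]
-0.4 -1 80 [471.  30.] [-0.99  0.63  1.11  2.18 -0.79  0.83 -1.44]
-0.4 1 32 [471.  30.] [-0.47  0.49  0.41  2.17 -0.37  0.54  1.28]
-0.4 1 80 [471.  30.] [-0.54  0.4   0.49  2.16 -0.31  0.65  1.23]
0 -1 32 [456. -17.] [-0.74  0.61  0.88  2.23 -0.8   0.66 -0.95]
0 -1 80 [456. -17.] [-0.86  0.55  1.03  2.21 -0.71  0.76 -1.01]
0 1 32 [456. -17.] [-0.32  0.46  0.33  2.2  -0.3   0.52  1.72]
0 1 80 [456. -17.] [-0.39  0.37  0.41  2.19 -0.25  0.63  1.67]
0.4 -1 32 [461. -67.] [-0.6   0.6   0.84  2.2  -0.76  0.65 -0.48]
0.4 -1 80 [461. -67.] [-0.71  0.53  0.98  2.19 -0.67  0.75 -0.55]
0.4 1 32 [461. -67.] [ 0.63  0.57 -0.68  2.13  0.61  0.64  1.4 ]
0.4 1 80 [461. -67.] [ 0.63  0.47 -0.67  2.11  0.45  0.71  1.54]
0.7 -1 32 [ 477. -100.] [-0.49  0.61  0.79  2.15 -0.72  0.66 -0.16]
0.7 -1 80 [ 477. -100.] [-0.58  0.54  0.91  2.14 -0.63  0.75 -0.23]
0.7 1 32 [ 477. -100.] [-0.81  1.12  1.4   2.17 -1.27  1.19 -2.86]
0.7 1 80 [ 477. -100.] [-0.85  1.11  1.53  2.15 -1.2   1.29 -2.87]
```

```bash
python3 - <<'E'
from h import *
s=.2552;o=np.array([610.6,-261.1]);e=np.array([np.cos(s),np.sin(s)]);P=o-125*e;a=s-np.pi/2
robot.movep([*P,90],rot(a));fine([*P,6.0],a,80);st();grip(0.05,60);robot.hold(.2);st()
robot.servo_line([*P,40],50);st();robot.servo_line([*P,160],100);o=st()
im,k=shot("wrist","spheld")
for n in["spanner","spanner_grip"]:print(n,find(n,"wrist",k))
for x in(18,0,-23):print(x,proj(k,[*(o["tcp_pos"][:2]+(125+x)*e),o["tcp_pos"][2]-3+12]).round(1))
E
```

```text
t 54.1 tcp [ 489.4 -292.5    5.6] F [-0.7 -0.1  0. ] T [ 0.02 -0.04 -0.03] w 92.1
t 55.4 tcp [ 489.3 -292.7    5.6] F [ 0.2 -0.1 -0.7] T [-0.12 -0.04 -0.03] w 17.5
t 56.2 tcp [ 489.6 -292.4   39.9] F [-0.   0.7 -1.6] T [-0.08  0.17 -0.03] w 16.9
t 57.6 tcp [ 489.3 -292.4  159.4] F [ 0.   1.3 -2.9] T [-0.05  0.14  0.01] w 17.3
spanner []
spanner_grip [(0.8, array([ 479.1, -291.2,  165.1]))]
18 [329.9 -70.9]
0 [329.7 -19. ]
-23 [329.5  42.3]
```

View pics/spheld.png

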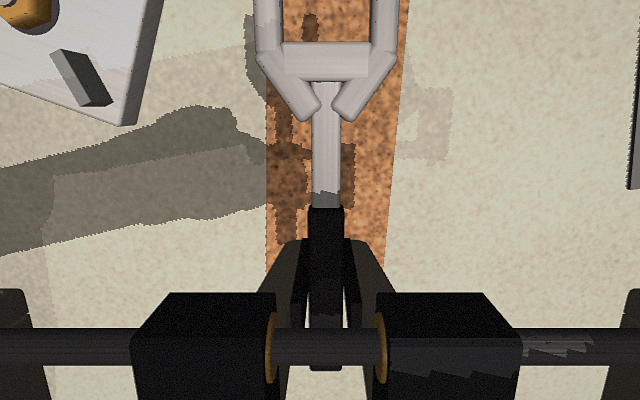

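Spanner is held square and level, and the closed-end face is where predicted (y≈42 vs 42.3). Now the first seating.

```bash
cat >> h.py <<'E'
D=128.
def at(s,z,dx=0.,lat=0.):
    w=UN[2]+s;e=np.array([np.cos(w),np.sin(w)]);n=np.array([-e[1],e[0]])
    return np.r_[UN[:2]-(D+dx)*e+lat*n,z],w-np.pi/2
def seat(s,dx=0,lat=0):
    p,a=at(s,75,dx,lat);e=fine(p,a,100)
    for z in np.arange(64,33,-2.):
        p,a=at(s,z,dx,lat);robot.servo_line(p+e,50,rot(a));o=robot.observe();F=o["contact_force"]
        if abs(F[2])>10 or np.abs(F[:2]).max()>10: print("contact z",z,F.round(1),o["wrist_torque"].round(2))
        if abs(F[2])>18: return False
    st();return True
def stroke(s0,s1,tmax=2.5,step=.06,z=33.5):
    n=max(1,int(np.ceil(abs(s1-s0)/step)))
    for s in np.linspace(s0,s1,n+1)[1:]:
        p,a=at(s,z);robot.servo_line(p,60,rot(a));o=robot.observe()
        t=np.cross([*(UN[:2]-o["tcp_pos"][:2])/-1000,0],o["contact_force"])[2]+o["wrist_torque"][2]
        print(round(s,3),"F",o["contact_force"].round(1),"Tz",o["wrist_torque"][2].round(2),"axisT",round(t,2),"w",round(o["grip_width"]*92,1))
        if abs(t)>tmax: print("STOP");break
    return s
E
python3 - <<'E'
from h import *
p,a=at(.136,130);robot.servo_line([489,-292,160],50);robot.movep(p,rot(a));st()
if seat(.136): stroke(.136,-.24)
st()
E
```

```text
t 59.0 tcp [453.6 -35.1 130.5] F [ 0.1  0.  -1.6] T [-0.03  0.16  0.  ] w 17.6
t 64.3 tcp [452.2 -34.1  33.4] F [ 0.1 -2.3 -1.3] T [-0.33  0.05 -0.17] w 17.3
0.082 F [-0.5 -2.4 -2. ] Tz -0.28 axisT 0.03 w 17.2
0.029 F [-0.6 -2.5 -2. ] Tz -0.28 axisT 0.05 w 17.1
-0.025 F [ 1.5 -3.4 -1.6] Tz -0.2 axisT 0.2 w 17.2
-0.079 F [ 0.7 -4.4 -2.4] Tz -0.19 axisT 0.35 w 17.2
-0.133 F [ 2.3 -4.6 -2.8] Tz -0.29 axisT 0.22 w 17.2
-0.186 F [ 2.3 -4.2 -2.4] Tz -0.23 axisT 0.2 w 17.1
-0.24 F [ 2.3 -5.  -2.2] Tz -0.24 axisT 0.26 w 17.6
t 66.2 tcp [460.5  12.3  33.6] F [ 2.3 -5.  -2.2] T [-1.04 -0.43 -0.24] w 17.6
```

```bash
cat >> h.py <<'E'
def reseat(s_end,s_new,dx=0):
    p,a=at(s_end,75,0);c=robot.observe()["tcp_pos"];robot.servo_line([c[0],c[1],75],100)
    n=4
    for s in np.linspace(s_end,s_new,n+1)[1:]:
        p,a=at(s,75);robot.servo_line(p,150,rot(a))
    return seat(s_new,dx)
E
python3 - <<'E'
from h import *
s=stroke(-.24,-.72,1.5);st()
if reseat(s,s+.09+np.pi/3):
    stroke(s+.09+np.pi/3,.2)
st()
E
```

```text
-0.3 F [ 2.4 -4.6 -2.8] Tz -0.23 axisT 0.19 w 17.9
-0.36 F [ 3.  -5.1 -3.2] Tz -0.2 axisT 0.21 w 17.5
-0.42 F [ 3.1 -5.7 -2.3] Tz -0.18 axisT 0.25 w 17.1
-0.48 F [ 3.1 -5.4 -2.4] Tz -0.18 axisT 0.18 w 17.1
-0.54 F [ 2.4 -5.2 -2.4] Tz -0.14 axisT 0.2 w 17.3
-0.6 F [ 2.5 -5.1 -2.6] Tz -0.1 axisT 0.21 w 17.2
-0.66 F [ 2.7 -6.2 -1.6] Tz -0.13 axisT 0.21 w 17.3
-0.72 F [ 2.7 -6.2 -1.8] Tz -0.06 axisT 0.23 w 17.3
t 68.4 tcp [493.6  62.5  33.5] F [ 2.7 -6.2 -1.8] T [-1.13 -0.48 -0.06] w 17.3
contact z 64.0 [-11.2  -4.    4.8] [-0.9   2.27 -0.29]
contact z 62.0 [-10.7  -4.7   5.5] [-1.    2.27 -0.31]
contact z 60.0 [-12.   -4.8   5.4] [-0.95  2.28 -0.32]
contact z 58.0 [-11.6  -5.1   5.5] [-1.    2.3  -0.31]
contact z 56.0 [-11.6  -4.7   4.8] [-0.93  2.31 -0.33]
contact z 54.0 [-11.9  -4.9   4.7] [-0.97  2.26 -0.32]
contact z 52.0 [-11.3  -4.9   4.8] [-0.97  2.18 -0.32]
contact z 50.0 [-10.7  -4.2   4.7] [-0.91  2.17 -0.39]
contact z 48.0 [-11.9  -4.    4. ] [-0.92  2.14 -0.32]
contact z 46.0 [-11.2  -4.4   4. ] [-0.93  2.12 -0.31]
contact z 44.0 [-10.4  -3.9   3.1] [-0.87  2.   -0.31]
contact z 42.0 [-10.5  -4.3   4.2] [-0.82  1.97 -0.33]
contact z 40.0 [-10.1  -4.1   2.8] [-0.79  1.92 -0.33]
t 75.6 tcp [457.7 -69.1  33.7] F [-10.   -3.4   3.3] T [-0.72  1.71 -0.33] w 17.3
0.363 F [-2.5 -2.8  2.6] Tz -0.33 axisT -0.07 w 16.8
0.309 F [-0.1 -2.2  1.2] Tz -0.23 axisT 0.04 w 16.9
0.254 F [ 1.8 -2.   0.8] Tz -0.13 axisT 0.15 w 17.6
0.2 F [ 1.1 -0.7  1.7] Tz -0.11 axisT -0.01 w 17.2
t 76.7 tcp [454.  -42.8  33.7] F [ 1.1 -0.7  1.7] T [-0.22 -0.75 -0.11] w 17.2
```

Contact at full lift height is suspicious: the grip may have slackened and the spanner drooped. I'll look before going on.

```bash
python3 - <<'E'
from h import *
im,k=shot("wrist","chk1");im2,k2=shot("scene","chk1s")
a=im[:300,100:580];b=cv2.resize(im2[150:270,240:400],None,fx=2,fy=2)
out=np.zeros((300,800,3),np.uint8);out[:,:480]=a;out[:240,480:800]=b
cv2.imwrite("pics/chk.png",out[:,:,::-1])
o=robot.observe()
print(proj(k,[*(at(.2,0)[0][:2]+105*np.array([np.cos(.099),np.sin(.099)])),43]))
E
```

```text
[328.97241949  35.43874223]
```

View pics/chk.png

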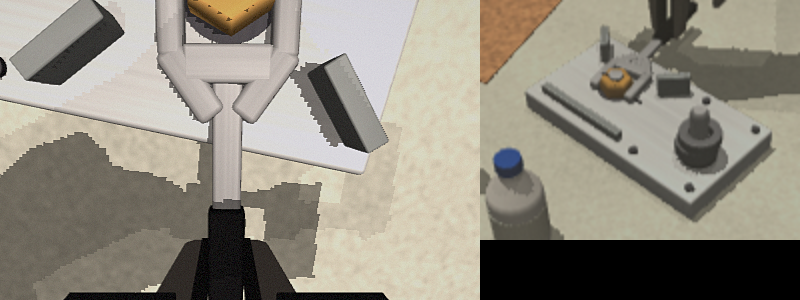

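```bash
python3 - <<'E'
from h import *
c=robot.observe()["tcp_pos"]
for z in(38,44,50,56,62,68,76): 
    robot.servo_line([c[0],c[1],z],50);o=robot.observe();print(z,o["contact_force"].round(1),o["wrist_torque"].round(2),round(o["grip_width"]*92,1))
im,k=shot("wrist","chk2");a=im[:300,100:580];b=cv2.resize(shot("scene")[0][150:270,240:400],None,fx=2,fy=2)
out=np.zeros((300,800,3),np.uint8);out[:,:480]=a;out[:240,480:800]=b
cv2.imwrite("pics/chkb.png",out[:,:,::-1])
E
```

```text
38 [ 0.8 -0.3 -1.2] [-0.19  0.06 -0.06] 17.2
44 [-0.7 -1.  -1.6] [-0.16  0.16 -0.05] 17.4
50 [-0.1  0.3 -2.3] [-0.06  0.14 -0.07] 17.2
56 [-1.2 -0.2 -2.4] [ 0.05  0.17 -0.05] 17.2
62 [ 0.6  0.1 -2.2] [-0.03  0.22 -0.03] 16.9
68 [-0.4 -0.6 -2.2] [-0.04  0.16  0.01] 17.2
76 [-0.2  0.1 -1.5] [-0.02  0.17  0.01] 17.2
```

View pics/chkb.png

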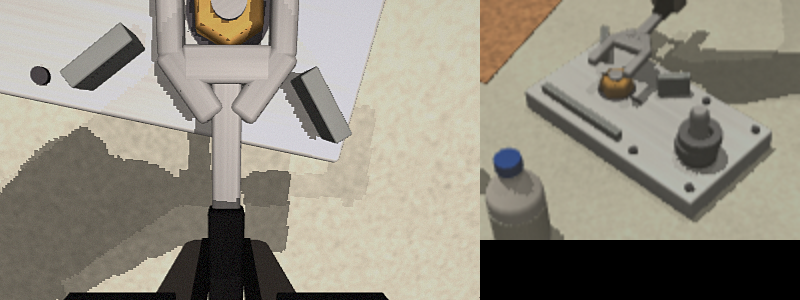

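The spanner now lifts clear and level. In the earlier lift it dragged, probably turning the nut back. I'll measure the nut from beside it.

```bash
python3 - <<'E'
from h import *
p,a=at(.1,230,-25,85);c=robot.observe()["tcp_pos"]
robot.servo_line([c[0],c[1],150],120);robot.movep(p,rot(a))
f,u,im=nut("nut1");print(u);st()
u=np.clip(u,50,None);cv2.imwrite("pics/nut1c.png",cv2.resize(im[u[1]-50:u[1]+60,u[0]-70:u[0]+70],None,fx=4,fy=4,interpolation=cv2.INTER_CUBIC)[:,:,::-1])
E
```

```text
nut centre (579.6631469726562, -28.009830474853516) w 36.886293227794255 41.32440136485016 flat dir 0.223 -0.824
[416  76]
t 80.1 tcp [476.7  54.6 228.9] F [-0.6 -0.6 -2.8] T [0.03 0.17 0.03] w 17.2
```

View pics/nut1c.png

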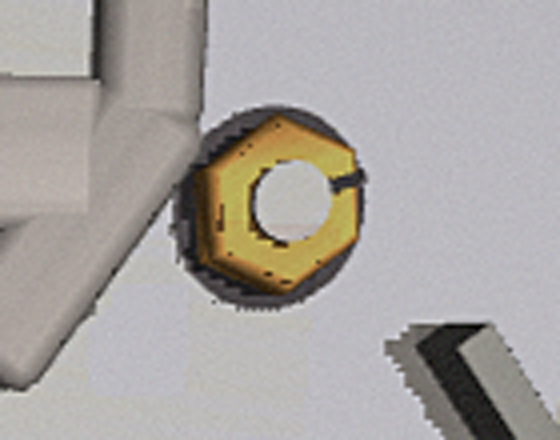

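The nut is at v≈0.82, so it was dragged back when the loaded jaw wedged. I'll back off through the play before each lift and check the forces before swinging.

```bash
cat >> h.py <<'E'
def liftoff(s,back=.09):
    "relieve the jaw, lift, verify that nothing drags; returns the yaw held"
    for b in(back,back+.03,back-.03):
        p,a=at(s+b,33.5);robot.servo_line(p,40,rot(a));robot.hold(.1)
        o=robot.observe();c=o["tcp_pos"];print("relieved",o["contact_force"].round(1),o["wrist_torque"].round(2))
        for z in(37,42,48,56,75):
            robot.servo_line([c[0],c[1],z],50);o=robot.observe()
            if abs(o["wrist_torque"][1])>.7 or np.abs(o["contact_force"]).max()>7:
                print("drag at",z,o["contact_force"].round(1),o["wrist_torque"].round(2));break
        else: return s+b
        robot.servo_line([c[0],c[1],33.5],40)
    return None
def swing(s0,s1):
    for s in np.linspace(s0,s1,5)[1:]:
        p,a=at(s,75);robot.servo_line(p,200,rot(a))
E
python3 - <<'E'
from h import *
s=.223
p,a=at(s,120);robot.movep(p,rot(a))
if seat(s):
    e=stroke(s,-.72,1.5,.12);l=liftoff(e);st();print("lifted",l)
    shot("wrist","l1")
E
```

```text
t 86.0 tcp [453.1 -45.5  33.4] F [-0.9 -0.6  1.9] T [-0.1  -0.2  -0.08] w 17.1
0.105 F [ 3.2 -1.5  0.5] Tz -0.17 axisT 0.02 w 17.3
-0.013 F [ 4.1 -2.6  0.9] Tz -0.11 axisT 0.16 w 17.3
-0.131 F [ 4.8 -2.8  0.6] Tz -0.07 axisT 0.14 w 17.4
-0.248 F [ 4.4 -3.7  1.1] Tz -0.08 axisT 0.17 w 17.2
-0.366 F [ 5.2 -4.4  1.3] Tz -0.08 axisT 0.13 w 17.0
-0.484 F [ 3.3 -4.2  0.6] Tz 0.03 axisT 0.24 w 17.4
-0.602 F [ 5.3 -5.3  0.9] Tz 0.09 axisT 0.17 w 17.4
-0.72 F [ 4.4 -3.9  1.1] Tz 0.08 axisT 0.02 w 17.4
relieved [ 0.9 -1.4  1.7] [-0.68 -0.38 -0.09]
t 91.4 tcp [485.2  55.8  75.2] F [-0.3  0.9 -2.6] T [0.18 0.13 0.04] w 17.9
lifted -0.63
```

```bash
python3 - <<'E'
from h import *
s=-.625+np.pi/3
swing(-.63,s)
if seat(s):
    e=stroke(s,-.72,1.5,.19);l=liftoff(e);print("lifted",l)
    if l is not None:
        swing(l,s)
        if seat(s):
            e=stroke(s,-.72,1.5,.19);l=liftoff(e);print("lifted",l)
            if l is not None: swing(l,s);print("seat3",seat(s))
st()
E
```

```text
t 97.9 tcp [459.4 -70.7  34.1] F [-1.1 -0.8  1.2] T [-0.13 -0.12 -0.1 ] w 17.6
0.259 F [ 4.4 -2.2  0.4] Tz -0.11 axisT 0.26 w 17.6
0.096 F [ 5.  -3.   0.9] Tz -0.06 axisT 0.32 w 17.2
-0.067 F [ 5.5 -4.3  1.6] Tz -0.09 axisT 0.33 w 17.1
-0.23 F [ 5.2 -4.1  1.5] Tz -0.0 axisT 0.28 w 17.5
-0.394 F [ 4.8 -4.9  0.6] Tz -0.03 axisT 0.23 w 17.2
-0.557 F [ 5.3 -5.9  0.3] Tz -0.01 axisT 0.19 w 17.1
-0.72 F [ 5.2 -5.8  0. ] Tz 0.07 axisT 0.1 w 17.6
relieved [ 0.2 -2.3  1.6] [-0.73 -0.38 -0.1 ]
lifted -0.63
t 110.1 tcp [459.4 -70.6  34.1] F [-0.3 -1.2  1.1] T [-0.21 -0.16 -0.08] w 17.4
0.259 F [ 4.6 -2.   1.3] Tz -0.16 axisT 0.18 w 17.6
0.096 F [ 4.5 -2.4  0.3] Tz -0.13 axisT 0.18 w 17.1
-0.067 F [ 5.6 -3.6  0.2] Tz -0.07 axisT 0.27 w 17.2
-0.23 F [ 5.6 -4.5  0.4] Tz -0.07 axisT 0.24 w 17.4
-0.394 F [ 5.5 -4.9  0.7] Tz -0.01 axisT 0.21 w 17.1
-0.557 F [ 5.4 -5.5  1.1] Tz 0.02 axisT 0.16 w 17.0
-0.72 F [ 5.  -6.4  0.4] Tz 0.07 axisT 0.16 w 17.6
relieved [ 0.2 -1.2  1.2] [-0.74 -0.37 -0.09]
lifted -0.63
t 122.3 tcp [459.4 -70.7  34.1] F [-0.3 -0.5  0.7] T [-0.14 -0.16 -0.1 ] w 17.1
seat3 True
t 122.3 tcp [459.4 -70.7  34.1] F [-0.3 -0.5  0.7] T [-0.14 -0.16 -0.1 ] w 17.1
```

```bash
python3 - <<'E'
from h import *
s=stroke(.422,-.2,1.5,.2)
while s>-.46:
    s-=.03;p,a=at(s,33.5);robot.servo_line(p,40,rot(a));o=robot.observe();F=o["contact_force"]
    print(round(s,2),F.round(1),o["wrist_torque"].round(2))
    if np.hypot(*F[:2])>20: break
robot.hold(.3);l=liftoff(s,.12);print("lifted",l)
if l is not None:
    c=robot.observe()["tcp_pos"];robot.servo_line([c[0],c[1],150],120)
    p,a=at(.1,230,-25,85);robot.movep(p,rot(a));f,u,im=nut("nut2");st()
    u=np.clip(u,50,None);cv2.imwrite("pics/nut2c.png",cv2.resize(im[u[1]-50:u[1]+60,u[0]-70:u[0]+70],None,fx=4,fy=4,interpolation=cv2.INTER_CUBIC)[:,:,::-1])
E
```

```text
0.266 F [ 5.  -1.5  0.2] Tz -0.09 axisT 0.21 w 17.4
0.111 F [ 4.7 -3.1  1.1] Tz -0.16 axisT 0.24 w 17.4
-0.045 F [ 5.3 -3.  -0.5] Tz -0.04 axisT 0.25 w 17.6
-0.2 F [ 6.5 -4.5  0. ] Tz -0.0 axisT 0.3 w 17.1
-0.23 [ 4.7 -4.6  1.4] [-1.16 -1.46 -0.03]
-0.26 [ 5.4 -5.7  0.3] [-1.25 -1.48  0.03]
-0.29 [ 5.  -5.2  0.1] [-1.23 -1.45  0.08]
-0.32 [ 5.7 -5.8  0.3] [-1.29 -1.43  0.  ]
-0.35 [ 5.8 -5.9  0.6] [-1.37 -1.49  0.  ]
-0.38 [ 5.5 -5.5  0.4] [-1.39 -1.45  0.04]
-0.41 [ 4.1 -5.1  0.6] [-1.54 -1.26  0.07]
-0.44 [ 3.2 -6.6  1. ] [-1.59 -1.04  0.18]
-0.47 [ 1.9 -7.7  1.7] [-1.79 -0.79  0.28]
relieved [ 1.1 -3.6  2. ] [-0.95 -0.41 -0.12]
lifted -0.3500000000000002
nut centre (580.0113525390625, -27.984420776367188) w 36.755185930929656 40.78910313538909 flat dir 0.821 -0.226
t 130.3 tcp [476.6  55.5 228.9] F [-0.4  0.4 -2.4] T [-0.    0.14  0.01] w 17.2
```

View pics/nut2c.png

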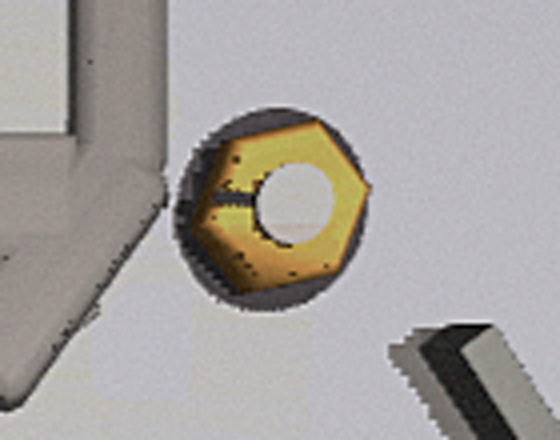

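The stripe now meets the deck's direction, and the flat direction of −0.226 gives v≈4.41, so the nut is at its stop. Now I'll lay the spanner on the mat.

```bash
python3 - <<'E'
from h import *
m=np.array([530.2,-285.3]);s=.213;e=np.array([np.cos(s),np.sin(s)]);P=m-56*e;a=s-np.pi/2
robot.movep([*P,150],rot(a));robot.servo_line([*P,25],100)
for z in np.arange(22,4,-1.5):
    robot.servo_line([*P,z],30);F=robot.observe()["contact_force"]
    if F[2]>5: print("touch",z,F.round(1));break
st();grip(.6);robot.hold(.3);robot.servo_line([*P,120],100)
robot.movep([500,-285,280],rot(up(-1.4)));im,k=shot("wrist","end_sp")
print(find("spanner","wrist",k),find("spanner_grip","wrist",k))
im2,_=shot("scene","end_sc");st()
im3,k3=shot("top","end_top");print(find("spacer_a","top",k3))
out=np.zeros((400,800,3),np.uint8);out[:,:400]=im[:,120:520];out[:,400:]=cv2.resize(im2[120:320,200:400],None,fx=2,fy=2)
cv2.imwrite("pics/end.png",out[:,:,::-1])
E
```

```text
touch 5.5 [-3.6  1.1 10. ]
t 136.1 tcp [ 475.5 -297.2    6.1] F [-3.6  1.1 10. ] T [ 0.24  0.27 -0.03] w 17.6
[] [(0.63, array([ 463.2, -297.9,   13.8]))]
t 139.3 tcp [ 499.2 -284.6  278.4] F [-0.9  0.4  0.2] T [ 0.01  0.02 -0.03] w 55.0
[(0.77, array([470.9, 424.1,   2. ])), (0.73, array([567.6, 475.8,   8.7])), (0.52, array([619.3, 111.8,  41.7]))]
```

View pics/end.png

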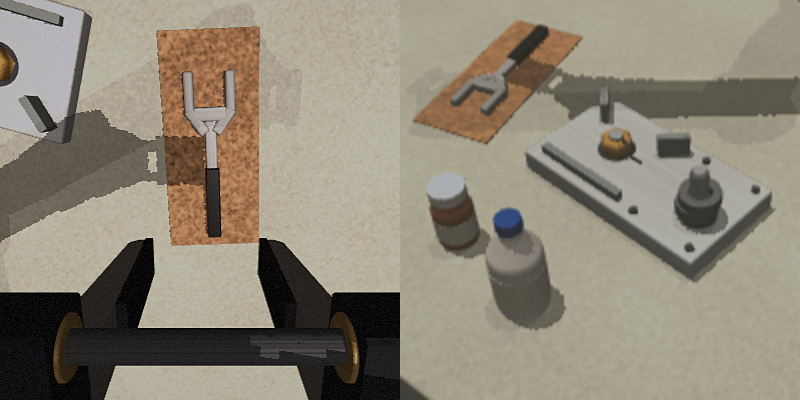

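The spanner lies flat and fully on the mat, both rings are on the spindle, the nut is at its stop and the gripper is clear of everything. Handing in.

```bash
python3 - <<'E'
from h import *
robot.job_done();st()
E
```

```text
the job is handed in; nothing more can be done
the job is handed in; nothing more can be done
```

The job is done and handed in at about 140 s of the 210 s allowed. `job_done()` gives no verdict, so the results below are from my own checks.

- **Rings:** I found two grey rings and stacked both on the spindle; no third one showed in any picture. I centred each with two crossed grips before threading it, and neither met noticeable resistance. I left the green and purple look-alikes alone.
- **Nut:** It went from about 0.9 rad to its stop. After the first stroke the loaded jaw wedged, and the lift and swing back turned the nut back to about 0.82. I then eased off through the play before each lift, and four clean strokes finished it. The last close look gave about 4.41 rad, with the stripe meeting the deck's. The resisting force rose only modestly at the stop, to about 8 N. The fingers stayed on the spanner's grip.
- **Spanner:** It lies flat near the middle of the mat, and the gripper is clear of everything.
- **Checks that failed or disagreed:**
  - The spanner detector returned nothing in my wrist views, so I judged its position from the picture and the grip-point detection.
  - The last top-camera reading put the stack about 7 mm off the spindle position I used. That camera read the bare spindle at nearly the same spot earlier, so I took it as camera bias.
  - I did not measure the bottles or the mug again. The bottles look undisturbed in the last scene picture, but the mug was outside the crop I viewed.

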